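Set the bench air pressure and lock the adjuster flap

ROBOT

A 6-joint arm with a two-finger parallel gripper is mounted at the origin on the work surface. World frame = base frame: x ahead of the robot, y to its left, z up, the work surface at z = 0. Lengths are in m, angles in degrees, forces in N, time in s.
With the tool pointing down it reaches from about 0.275 to 0.825 m from the base axis. Payload 5.2 kg.
Tool frame: the origin (TCP) lies midway between the tips of the shut fingers; the grasp point (between the pads) lies 19 mm behind it; z points along the fingers, x is the direction in which the jaws open and shut, and the axes are right-handed (so a half turn about z gives the same grasp; the last joint's range is limited). The gripper opens to 93 mm and grips with 3 to 60 N. Pads are 15 mm wide; open, the fingers measure 128 mm over their backs; the gripper's body (75 mm by 188 mm) begins 65 mm behind the grasp point.
Start: joints at [-11.62, 14.817, 87.949, -0, 77.235, -11.62], TCP at [0.55, 0, 0.219] pointing down, gripper open.
Joint ranges: [-179.93, 179.93], [-52.35, 119.4], [10.71, 147.94], [-69.91, 249.91], [12.55, 155.21], [-178.61, 178.61]. Speed limits (degrees/s): [147.25, 147.25, 180, 180, 180, 180].

INTERFACE

Orientations are given as a 3x3 rotation matrix whose columns are the frame's x, y, z axes.
In Python, from rig import sensors, cams, workorder, models gives the robot as it stands.
- The arm moves only by the shell command python3 -m pendant 'ROWS' [FORCE]. ROWS is JSON, a list of rows, each a list of 5 numbers: the gripper's target within -1 to 1 (shut at 1, half-way at 0, fully open at -1), then the shift along the tool's x, y, z in m, then the turn about the tool's z in rad. In form: [[hand, x, y, z, twist], ...]. A call has 1 to 12 rows; each row is the pose to reach, as a shift and turn from the pose commanded when the call began, along the tool's axes at that moment; what a row does not reach only later rows make up. A row lasts 1/12 s, in which the tool goes at most 41.7 mm and 7.16 degrees, less where a joint would pass 70% of its speed; a pose out of reach is approached as far as the arm can. A call with a gripper value outside its range is refused whole. The fingers move at their own pace and stop on an object; FORCE is the grip in N (left out, the last holds). Time passes only in rows, so rows that repeat a pose let the fingers close. It gives the time, the measured TCP pose, the force and the opening at its end, in the units of the state.
- sensors.read_state(): the state, without advancing time (a new reading comes with each control period).
- cams.grab_frame(name): name is "scene" or "side" or "wrist"; returns a dict with "color" (384x512x3 uint8, red, green, blue), "z_map" (384x512 float32, m along the optical axis (not along the pixel's ray), 0 where there is no reading), "mtx" (3x3 intrinsics, pixels), "R" (3x3) and "t" (3): a world point X has camera coordinates R X + t; the wrist camera has in their place "tool_from_camera" (4x4, takes a point from camera to tool coordinates, whose origin is the TCP and whose axes are the tool frame's). Camera axes: x right, y down, z forward; pixel columns grow to the right and rows downward; lengths in m; the calibration is good to about 2 mm. A picture is of the moment at which its call begins: read the wrist's pose just before it.
- workorder.sign_off(): hands the job in, once; it reports no verdict.
Trained networks look in the newest picture that a camera, given by its name, has taken for a name from the list of things; names that differ only in an ending like _2 or _b are one class to them, and where a whole thing is asked for, a point or a joint stands for the part that bears it (a point fixed in the world has none). Each returns a list of dicts, best first, with "p" (0 to 1); they miss things now and then, are a little off and sometimes report something else, mostly with a low value. They report only what shows in the picture. A call takes as long as a camera call.
- models.look_for(camera, query): "pixel" ([column, row] in pixels, amid what is visible of it).
- models.landmark_of(camera, query): "pixel" ([column, row] in pixels: a listed point, or the origin of a listed thing).
The state is a dict: "time": time; "q": joint angles; "qvel": joint speeds; "tau": joint torques, N m; "tool_pos": TCP position; "orientation": TCP orientation; "wrist_force": force on the tool from outside, world axes, zero at the start; "torque": the same for the moment, N m; "width": finger opening in m.
Only numpy, scipy, OpenCV 4.12 (cv2) and the standard library are available. Lean on these libraries where they do the work, as an engineer would, in place of code of your own. Each camera call takes 0.05 s, during which the arm holds its last target.

TASK

Turn the regulator's T-handle until the gauge needle points at the red set mark, then swing the yellow flap shut over the handle, and push the wing stud in and give it a quarter turn clockwise so that it locks; let go of everything. Leave the other things on the bench and on the unit where they are.

Things in the scene. Friction and masses are not known exactly. Their poses are not given: they have to be found in the camera images.
- unit: Bench air-pressure unit: fixed grey steel case, 200 (x) x 340 (y) x 100 mm high. Origin: centre of its underside, z up, x away from its front (the side with two brass outlets), y to its left. 'Unit x, y, z' elsewhere are mm in this frame. Top deck at z 100. The T-handle stands in an open well in the deck, 110 x 110 mm, centre x 0, y -85, floor at z 46.
- screw_axis (a point): Centre of the regulator's T-handle, on its upright spindle at the cross bar's axis (unit 0, -85, 76). Clockwise from above raises the needle. It turns stiffly (0.12 N m), stays where it is left, and may be pushed round by its bar or pinched. Its hub, 18 mm across, reaches 6 mm above this point; clear beside the hub under the bar down to z 54.
- screw_end (a point): Centre of one of the two 13 mm red balls on the T-handle's cross bar, 34 mm either side of the spindle; the bar is round steel, 10 mm thick. Moves with the handle.
- gauge_centre (a point): Centre of the gauge, on the needle's spindle, at the needle's height (unit 0, 98, 106). White dial under glass, bezel radius 55 mm, 10 mm proud of the deck.
- needle_tip (a point): Tip of the black gauge needle, 40 mm from the gauge centre. It starts below the mark (anticlockwise of it seen from above), turns clockwise with the T-handle by about 0.5 rad per rad of the handle, and settles about 0.4 s behind it.
- set_mark (a point): The red set mark on the dial, a radial bar 16 mm long and 6 mm wide, at the same radius (40 mm) and height as the needle's tip. It does not move during the job.
- flap_hinge (a point): Middle of the flap's hinge line (unit x 0, y -150, z 103); the hinge line runs along the unit's x.
- flap_edge (a point): Middle of the free edge of the yellow access flap, 158 mm from the hinge line. The flap is a plate 132 (along the hinge) x 158 x 4 mm; shut it lies over the well, its free edge at unit y +8, its upper face at z 105.
- flap (a joint): Angle of the flap, rad: 0 shut flat on the deck, 1.57 upright, 2.6 fully laid back outward over the unit's -y side; it starts laid back at 2.15 to 2.5. It stays at any angle by hinge friction (about 0.24 N m) and is pushed to move it.
- stud_wing (a point): Centre of the stud's black wing grip, 28 long, 9 thick, 17 mm high, 142 mm from the hinge line; it stands 13 to 30 mm off the flap's outer face when out. Unlocked, its length runs at right angles to the hinge line (unit y when shut), and its cross pin then drops into the slot in the deck as the flap shuts.
- stud (a joint): Turn of the stud, rad: 0 unlocked, growing clockwise seen from above (flap shut), 1.57 a quarter turn (stop at 1.6). It can turn only while pushed in; from about 1.3 its pin springs up into the locking notch when let go, and holds the flap down.
- stud_press (a joint): How far the stud is pushed in against its spring, m: 0 out (4 N), stop at 0.011 (12 N). Past 0.0085 it is free to turn; locked in its notch it stands 0.004 in.
- coupler_mid (a point): Middle of a loose brass coupling, 24 mm across, 36 mm high, that stands on the unit's deck between the stud and the front; leave it alone.
- screwdriver: Screwdriver with orange handle lying on the bench; leave it alone.
- caliper_mid (a point): Digital caliper lying on the bench, 220 mm long; leave it alone.
- bolt_bin_mid (a point): Blue bin of bolts, 100 x 140 x 55 mm; leave it alone.
- tape_mid (a point): Roll of blue tape, 90 mm across, 24 mm high; leave it alone.
- spray_can_mid (a point): Spray can, 58 mm across, 160 mm high; leave it alone.
- wrench: Steel wrench lying on the bench; leave it alone.

How it is judged:
By the outcome, as a careful person would: the job done as asked, in the order asked, and still so for the second after the job is handed in, with the robot touching nothing.
It also fails if it takes over 72 s, if anything falls off the work surface, if the arm or the gripper's body presses on something with over 40 N, if the wrist force passes 120 N, or if a joint passes its speed limit or range.

## Working session

There is one attempt and no reset: what is moved stays moved. The work goes in short steps, Python scripts to look and compute and a shell command to move; the robot and the scene stay as the last step left them, time stands still between calls to the robot, and variables do not carry over. Pictures are saved under pics/ and viewed, and the job is handed in when it is done.

```bash
ls; mkdir -p pics; cat > h.py <<'E'
import numpy as np, cv2
from rig import sensors, cams, workorder, models
def grab(name,fn=None):
    s=sensors.read_state(); f=cams.grab_frame(name)
    if name=='wrist':
        T=np.eye(4);T[:3,:3]=np.array(s['orientation']);T[:3,3]=s['tool_pos']
        C=T@np.array(f['tool_from_camera']); f['R']=C[:3,:3].T; f['t']=-f['R']@C[:3,3]
    f['R']=np.array(f['R']);f['t']=np.array(f['t']);f['mtx']=np.array(f['mtx'])
    if fn: cv2.imwrite('pics/'+fn+'.png',cv2.cvtColor(f['color'],cv2.COLOR_RGB2BGR))
    return f
def proj(f,X):
    c=f['R']@np.array(X)+f['t']; p=f['mtx']@c; return p[:2]/p[2]
def ray(f,px):
    d=f['R'].T@np.linalg.solve(f['mtx'],[px[0],px[1],1.]); return -f['R'].T@f['t'],d
def atz(f,px,z):
    o,d=ray(f,px); return o+d*(z-o[2])/d[2]
def dep(f,px):
    c,r=int(round(px[0])),int(round(px[1])); z=f['z_map'][max(r-1,0):r+2,max(c-1,0):c+2]; z=z[z>0]
    if len(z)==0: return None
    o,d=ray(f,px); return o+d*np.median(z)
def tri(obs):
    A=[];b=[]
    for f,px in obs:
        o,d=ray(f,px);d=d/np.linalg.norm(d);P=np.eye(3)-np.outer(d,d);A.append(P);b.append(P@o)
    A=np.vstack(A);b=np.hstack(b);x=np.linalg.lstsq(A,b,rcond=None)[0];return x,np.linalg.norm(A@x-b)
E
python3 - <<'E'
from h import *
np.set_printoptions(precision=4,suppress=True)
s=sensors.read_state();print(s)
F={n:grab(n,n+'0') for n in('scene','side','wrist')}
for q in ['unit','screw_axis','screw_end','gauge_centre','needle_tip','set_mark','flap_hinge','flap_edge','stud_wing','coupler_mid','screwdriver','caliper_mid','bolt_bin_mid','tape_mid','spray_can_mid','wrench']:
    obs=[]
    for n in F:
        r=models.landmark_of(n,q)
        for k in r[:2]: print(q,n,np.round(k['pixel'],1),round(k['p'],2),dep(F[n],k['pixel']) )
        if r and r[0]['p']>.4: obs.append((F[n],r[0]['pixel']))
    if len(obs)>1: print('   TRI',*tri(obs))
E
```

```text
pics
{'time': 0.0, 'q': array([-11.6201,  14.8585,  88.0107,   0.0001,  77.2346, -11.6186]), 'qvel': array([ 0.0662,  0.0469, -0.0402, -0.09  , -0.0038, -0.0717]), 'tau': array([  0.0002, -43.7298, -28.4005,   0.072 ,   0.0412,  -0.0001]), 'tool_pos': array([0.5495, 0.0001, 0.2178]), 'orientation': array([[ 1.    , -0.    , -0.0018],
       [-0.    , -1.    ,  0.0004],
       [-0.0018, -0.0004, -1.    ]]), 'wrist_force': array([-0.4398, -0.4708,  0.214 ]), 'torque': array([-0.0332,  0.016 ,  0.0021]), 'width': 0.09305907237866666}
unit scene [ 84.  253.2] 0.73 [ 0.3904 -0.4901  0.0986]
unit scene [214.2 225.4] 0.61 [ 0.5348 -0.2185  0.1018]
unit side [258.1 215.3] 0.56 [0.4572 0.0275 0.1018]
unit wrist [228.7 215.7] 0.62 [ 0.5131 -0.0353  0.1009]
   TRI [ 0.4414 -0.2487 -0.0639] 0.33707995524078777
screw_axis scene [231.1 217.9] 0.44 [ 0.5235 -0.1499  0.0827]
screw_axis side [264.8 176.1] 0.57 [ 0.5128 -0.1566  0.0812]
screw_axis wrist [237.4 293.9] 0.9 [ 0.5187 -0.1467  0.0834]
   TRI [ 0.517  -0.15    0.0812] 0.0086647040189741
screw_end scene [218.3 221.4] 0.47 [ 0.5745 -0.2378  0
[... 1888 characters left out ...]
]
bolt_bin_mid scene [262.5 177. ] 0.25 [0.4644 0.039  0.1037]
tape_mid scene [378.7 193.6] 0.66 [0.8225 0.0537 0.1929]
tape_mid side [119.  298.4] 0.83 [ 0.6985  0.338  -0.004 ]
tape_mid side [239.  219.5] 0.41 [0.4959 0.0637 0.1034]
   TRI [0.6971 0.3425 0.0027] 0.00392909408685262
spray_can_mid scene [ 81.2 253.7] 0.59 [ 0.3891 -0.4958  0.1   ]
spray_can_mid scene [266.  179.3] 0.38 [0.4832 0.0337 0.1055]
spray_can_mid side [342.4 131.8] 0.86 [ 0.3587 -0.4627  0.0958]
   TRI [ 0.3631 -0.488   0.0796] 0.00011136809592704567
wrench scene [134.4 331.8] 0.95 [ 0.5922 -0.5033  0.0092]
wrench side [283.3 136.1] 0.45 [ 0.4979 -0.2628  0.163 ]
   TRI [ 0.5792 -0.5    -0.0038] 0.003239767119898246
```

```bash
python3 - <<'E'
import cv2
for n in('scene','side','wrist'):
    im=cv2.imread(f'pics/{n}0.png'); cv2.imwrite(f'pics/{n}0b.png',cv2.resize(im,(800,600),interpolation=cv2.INTER_CUBIC))
E
```

```text
(no output)
```

View pics/scene0b.png

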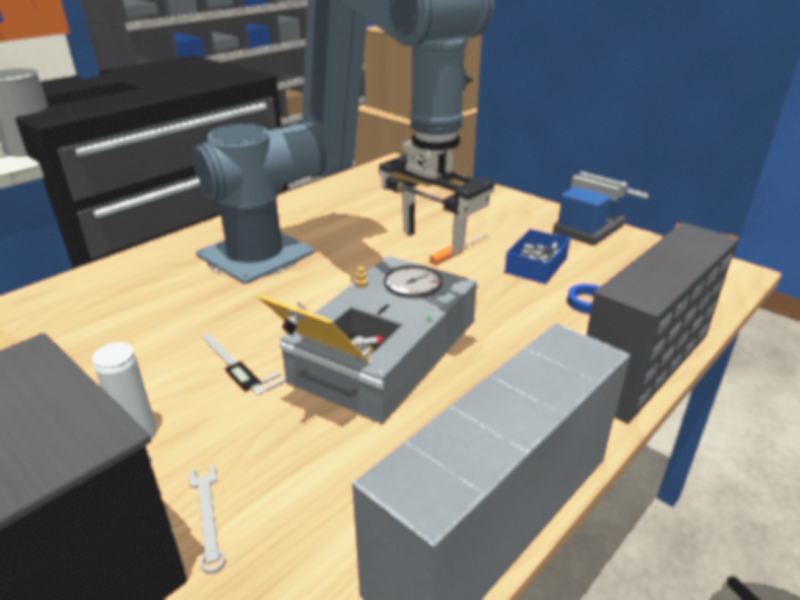

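View pics/side0b.png

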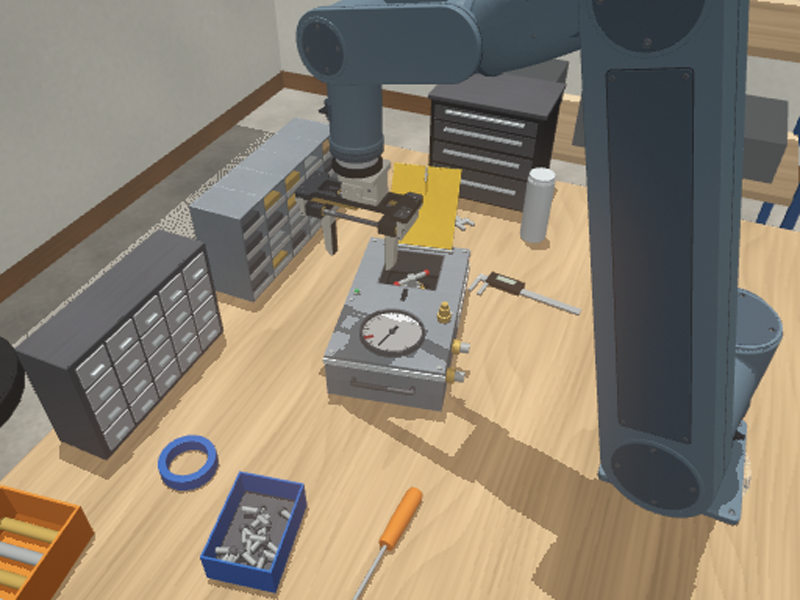

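View pics/wrist0b.png

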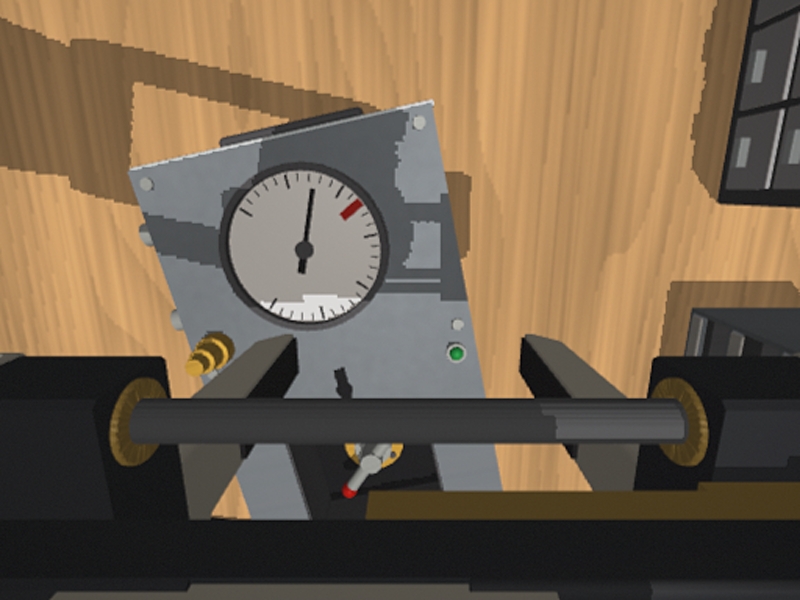

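The wrist picture shows the gauge centre at about (194,156) of 512, the needle tip at (199,117) and the red mark at (225,134). The needle therefore has to go roughly 45° clockwise. The T-handle is at (237,294), and the side view shows the flap laid back. Next I'll fit the unit's pose.

```bash
cat >> h.py <<'E'
np.set_printoptions(precision=4,suppress=True)
E
python3 -m pendant '[[1,0.02,-0.02,-0.04,0],[1,0.02,-0.03,-0.08,0],[1,0.02,-0.03,-0.12,0],[1,0.02,-0.03,-0.12,0],[1,0.02,-0.03,-0.12,0]]' 
python3 - <<'E'
from h import *
F={n:grab(n,n+'1') for n in('scene','side','wrist')}
f=F['wrist'];print(f['tool_from_camera'],f['mtx'])
for q in ['screw_axis','screw_end','gauge_centre','needle_tip','set_mark','flap_hinge','flap_edge','stud_wing','coupler_mid']:
    obs=[]
    for n in F:
        r=models.landmark_of(n,q)
        for k in r[:1]: print(q,n,np.round(k['pixel'],1),round(k['p'],2),dep(F[n],k['pixel']) )
im=cv2.imread('pics/wrist1.png'); cv2.imwrite('pics/wrist1b.png',cv2.resize(im,(800,600),interpolation=cv2.INTER_CUBIC))
E
```

```text
time: 2.97
tool_pos: [0.5715, 0.0301, 0.3422]
orientation: [[1.0, 0.001, 0.007], [0.001, -1.0, -0.001], [0.007, 0.001, -1.0]]
wrist_force: [0.3, -0.8, 0.2]
width: 0.0643
[[ 1.     -0.0017  0.0002 -0.0001]
 [ 0.0017  0.9697  0.2442 -0.0663]
 [-0.0006 -0.2442  0.9697 -0.1669]
 [ 0.      0.      0.      1.    ]] [[270.9901   0.     261.2544]
 [  0.     270.9901 189.1606]
 [  0.       0.       1.    ]]
screw_axis scene [230.5 217.3] 0.41 [ 0.5198 -0.1485  0.0821]
screw_axis side [265.1 179. ] 0.54 [ 0.5089 -0.1497  0.0764]
screw_end scene [216.  220.4] 0.43 [ 0.5668 -0.2382  0.144 ]
screw_end side [271.3 173.9] 0.53 [ 0.4995 -0.1759  0.0798]
gauge_centre scene [263.7 177.5] 0.98 [0.4766 0.0309 0.1103]
gauge_centre side [252.2 214.2] 0.62 [0.4723 0.0319 0.1038]
gauge_centre wrist [203.2 169.1] 0.61 [0.4835 0.0273 0.1085]
needle_tip scene [274.3 176.3] 0.39 [0.4893 0.0642 0.1052]
needle_tip side [239.2 221.3] 0.42 [0.4925 0.0699 0.1038]
needle_tip wrist [206.4 140.6] 0.58 [0.4895 0.0686 0.1043]
set_mark side [260.1 216.7] 0.29 [0.4496 0.0322 0.1038]
set_mark wrist [222. 149.] 0.4 [0.512  0.0565 0.1056]
flap_hinge scene [216.3 223.7] 0.85 [ 0.5495 -0.2236  0.1174]
flap_hinge side [267.4 156.3] 0.69 [ 0.5299 -0.2179  0.1082]
flap_hinge wrist [238.4 310. ] 0.83 [ 0.5301 -0.2157  0.1077]
flap_edge scene [186.3 195.9] 0.82 [ 0.5466 -0.3001  0.2336]
flap_edge side [272.3 102.6] 0.81 [ 0.7034 -0.7097  0.0006]
stud_wing scene [185.4 209.2] 0.56 [ 0.5584 -0.3147  0.2114]
coupler_mid scene [230.3 180.4] 0.52 [ 0.419  -0.0505  0.1127]
coupler_mid side [277.9 198. ] 0.62 [ 0.4347 -0.0596  0.1001]
coupler_mid wrist [159.1 218.3] 0.6 [ 0.4196 -0.0418  0.13  ]
```

View pics/wrist1b.png

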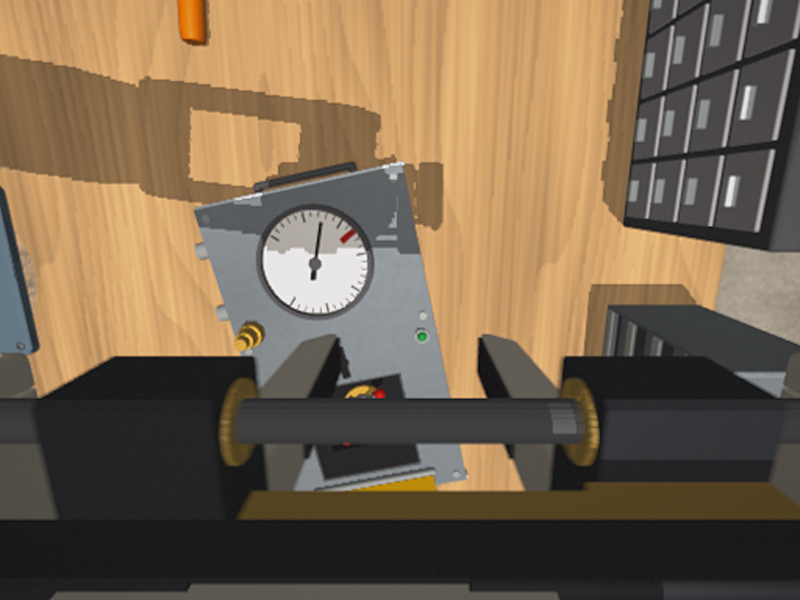

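The picture shows the deck corners at about (124,134), (258,104) and (299,306) of 512, the gauge centre at (201.5,168.5) and the well below it. I'll fit the unit pose from these without taking new images.

```bash
python3 - <<'E'
from h import *
from scipy.optimize import least_squares
mtx=np.array([[270.9901,0,261.2544],[0,270.9901,189.1606],[0,0,1]])
T=np.array([[1,-.0017,.0002,-.0001],[.0017,.9697,.2442,-.0663],[-.0006,-.2442,.9697,-.1669],[0,0,0,1]])
def fr(p,O):
    M=np.eye(4);M[:3,:3]=O;M[:3,3]=p;C=M@T;return dict(mtx=mtx,R=C[:3,:3].T,t=-C[:3,:3].T@C[:3,3])
O=np.array([[1.0, 0.001, 0.007], [0.001, -1.0, -0.001], [0.007, 0.001, -1.0]])
w1=fr([.5715,.0301,.3422],O)
w0=fr([.5495,.0001,.2178],np.array([[1,0,-.0018],[0,-1,.0004],[-.0018,-.0004,-1]]))
s=.64
obs=[(w1,(-.1,.17,.1),(194,209)),(w1,(.1,.17,.1),(403,163)),(w1,(.1,-.17,.1),(467,480)),(w1,(0,.098,.106),(315,263)),
 (w0,(-.1,.17,.1),(131,171)),(w0,(.1,.17,.1),(434,101)),(w0,(0,.098,.106),(304,249))]
def res(v,full=False):
    c,sn=np.cos(v[2]),np.sin(v[2]);r=[]
    for f,P,px in obs:
        X=[v[0]+c*P[0]-sn*P[1],v[1]+sn*P[0]+c*P[1],P[2]]
        r+=list(proj(f,X)-np.array(px)*s)
    return np.array(r)
r=least_squares(res,[.5,-.07,.23],loss='soft_l1');v=r.x
print(v,np.degrees(v[2]));print(res(v).reshape(-1,2))
c,sn=np.cos(v[2]),np.sin(v[2])
U=lambda P:np.array([v[0]+c*P[0]-sn*P[1],v[1]+sn*P[0]+c*P[1],P[2]])
inv=lambda X:np.array([c*(X[0]-v[0])+sn*(X[1]-v[1]),-sn*(X[0]-v[0])+c*(X[1]-v[1]),X[2]])
for n,P in dict(screw=(0,-.085,.076),gauge=(0,.098,.106),hinge=(0,-.15,.103),stud=(0,-.008,.1265)).items(): print(n,U(P))
print('edge',inv([.5539,-.303,.2348]),'stud',inv([.5584,-.3147,.2114]),'coup',inv([.415,-.04,.12]),inv([.4196,-.0418,.13]))
print('screw tri',inv([.517,-.15,.0812]))
# end, in w0 at z .076
print('end',inv(atz(w0,np.array((348,491))*s,.076)), 'end2 in w1',inv(atz(w1,np.array((380,396))*s,.076)),inv(atz(w1,np.array((347,442))*s,.076)))
g=(304,249)
def ang(f,px,c0): a=inv(atz(f,np.array(px)*s,.106));b=inv(atz(f,np.array(c0)*s,.106));d=a-b;return np.degrees(np.arctan2(d[1],d[0])),np.hypot(*d[:2])
print('needle',ang(w0,(312,189),g),'mark',ang(w0,(352,210),g)); g=(315,263)
print('needle',ang(w1,(320,223),g),'mark',ang(w1,(348,236),g))
E
```

```text
[ 0.5035 -0.0678  0.2092] 11.986170330160402
[[-0.4585  0.1591]
 [-1.7166  0.1186]
 [-1.2142 -3.4406]
 [-0.3144 -0.5658]
 [ 0.132   0.294 ]
 [ 0.539   0.2214]
 [ 2.6025  0.0439]]
screw [ 0.5211 -0.151   0.076 ]
gauge [0.4831 0.028  0.106 ]
hinge [ 0.5346 -0.2146  0.103 ]
stud [ 0.5052 -0.0757  0.1265]
edge [ 0.0005 -0.2405  0.2348] stud [ 0.0024 -0.2529  0.2114] coup [-0.0808  0.0456  0.12  ] [-0.0767  0.0429  0.13  ]
screw tri [-0.0038 -0.0832  0.0812]
end [-0.0295 -0.1111  0.076 ] end2 in w1 [ 0.0247 -0.0679  0.076 ] [-0.0256 -0.1166  0.076 ]
needle (np.float64(67.00107433254409), np.float64(0.03914791452103763)) mark (np.float64(25.77067216079328), np.float64(0.04120244788408704))
needle (np.float64(67.92752960260387), np.float64(0.038608940036005686)) mark (np.float64(26.36948884119177), np.float64(0.04158775550169269))
```

```bash

python3 -m pendant '[[1,-0.01,0.035,0,-0.1],[1,-0.02,0.07,0,-0.21],[1,-0.03,0.11,0,-0.21],[1,-0.04,0.14,0,-0.21],[1,-0.04,0.14,0,-0.21],[1,-0.04,0.14,0,-0.21]]' 
python3 - <<'E'
from h import *
f=grab('wrist','wrist2'); 
np.savez('w2.npz',**{k:f[k] for k in('R','t','mtx','z_map')})
for q in ['screw_axis','screw_end','flap_hinge']:
    for k in models.landmark_of('wrist',q)[:2]: print(q,np.round(k['pixel'],1),round(k['p'],2),dep(f,k['pixel']) )
im=cv2.imread('pics/wrist2.png'); cv2.imwrite('pics/wrist2b.png',cv2.resize(im,(800,600),interpolation=cv2.INTER_CUBIC))
E
```

```text
time: 4.97
tool_pos: [0.5296, -0.1115, 0.3387]
orientation: [[0.979, 0.205, 0.0], [0.205, -0.979, 0.0], [0.0, -0.0, -1.0]]
wrist_force: [0.5, 0.9, -0.1]
width: 0.0003
screw_axis [249.7 185.4] 0.63 [ 0.5181 -0.1483  0.0834]
screw_end [235.1 202.6] 0.73 [ 0.5004 -0.1817  0.0821]
```

View pics/wrist2b.png

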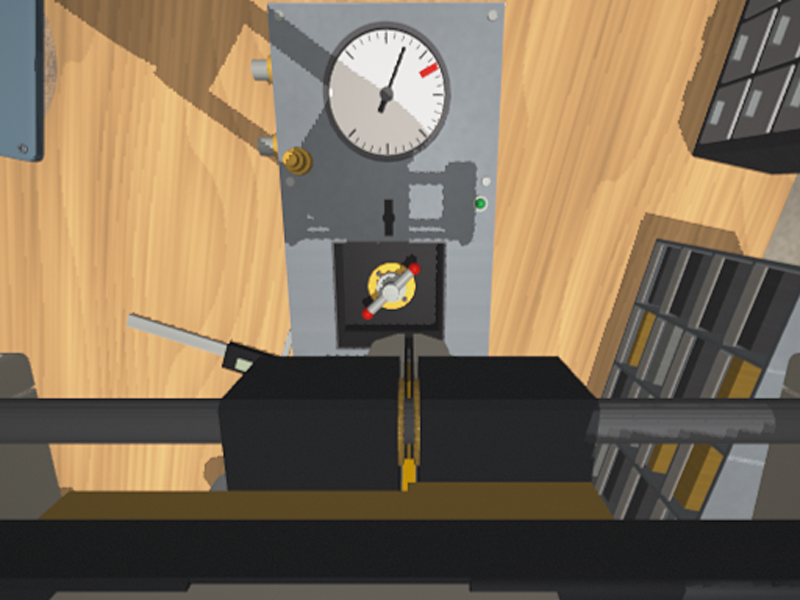

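This view looks straight onto the well and the gauge. In 800-scale pixels: balls (367,314) and (414,269), hub (391,291), gauge (387,93), mark (429,71), needle tip (404,48), deck slot centre (389,217), well top corners (335,242) and (446,242).

```bash
python3 - <<'E'
from h import *
from scipy.optimize import least_squares
f=dict(np.load('w2.npz')); s=.64
obs=[((-.1,.17,.1),(267,4)),((.1,.17,.1),(505,4)),((0,.098,.106),(387,93)),((0,-.085,.082),(391,292)),((-.055,-.03,.1),(334,242)),((.055,-.03,.1),(446,242)),((0,-.008,.1),(389,217))]
def res(v):
    c,sn=np.cos(v[2]),np.sin(v[2]);r=[]
    for P,px in obs:
        X=[v[0]+c*P[0]-sn*P[1],v[1]+sn*P[0]+c*P[1],P[2]]
        r+=list(proj(f,X)-np.array(px)*s)
    return np.array(r)
r=least_squares(res,[.5,-.07,.23],loss='soft_l1');v=r.x
print(v,np.degrees(v[2]));print(res(v).reshape(-1,2))
c,sn=np.cos(v[2]),np.sin(v[2])
U=lambda P:np.array([v[0]+c*P[0]-sn*P[1],v[1]+sn*P[0]+c*P[1],P[2]])
inv=lambda X:np.array([c*(X[0]-v[0])+sn*(X[1]-v[1]),-sn*(X[0]-v[0])+c*(X[1]-v[1]),X[2]])
for n,P in dict(screw=(0,-.085,.076),hinge=(0,-.15,.103),stud=(0,-.008,.1265)).items(): print(n,U(P))
for px in((367,314),(414,269)): print('ball',inv(atz(f,np.array(px)*s,.076)),dep(f,np.array(px)*s))
print('coup', inv(atz(f,np.array((297,160))*s,.12)))
def ang(px,c0=(387,93)): a=inv(atz(f,np.array(px)*s,.106));b=inv(atz(f,np.array(c0)*s,.106));d=a-b;return np.degrees(np.arctan2(d[1],d[0])),np.hypot(*d[:2])
print(ang((404,48)),ang((429,71)))
print('edge',inv([.5539,-.303,.2348]))
E
```

```text
[ 0.502  -0.0684  0.2077] 11.898810231927685
[[ 0.2155 -0.1584]
 [-0.0105 -0.6422]
 [ 0.062   1.0936]
 [-0.065   0.4125]
 [-1.3168 -0.3551]
 [ 0.5748 -0.5735]
 [ 0.062   0.6079]]
screw [ 0.5195 -0.1515  0.076 ]
hinge [ 0.5329 -0.2151  0.103 ]
stud [ 0.5036 -0.0762  0.1265]
ball [-0.0258 -0.1096  0.076 ] [ 0.4996 -0.1787  0.0832]
ball [ 0.0239 -0.0615  0.076 ] [ 0.5376 -0.1222  0.0836]
coup [-0.0784  0.0432  0.12  ]
(np.float64(66.91983335629588), np.float64(0.038144055978434656)) (np.float64(25.44301297359411), np.float64(0.040222895233183606))
edge [ 0.0024 -0.2403  0.2348]
```

```bash

python3 -m pendant '[[1,-0.0113,0.0054,0.035,-0.12],[1,-0.0113,0.0054,0.07,-0.24],[1,-0.0113,0.0054,0.105,-0.36],[1,-0.0113,0.0054,0.14,-0.48],[1,-0.0113,0.0054,0.175,-0.6],[1,-0.0113,0.0054,0.205,-0.71],[1,-0.0113,0.0054,0.205,-0.77],[1,-0.0113,0.0054,0.205,-0.77],[1,-0.0113,0.0054,0.205,-0.77]]' 
python3 - <<'E'
from h import *
f=grab('wrist','wrist3'); 
im=cv2.imread('pics/wrist3.png'); cv2.imwrite('pics/wrist3b.png',cv2.resize(im,(800,600),interpolation=cv2.INTER_CUBIC))
E
```

```text
time: 5.92
tool_pos: [0.5207, -0.1167, 0.1338]
orientation: [[0.557, 0.83, 0.0], [0.83, -0.557, 0.0], [0.0, 0.0, -1.0]]
wrist_force: [-0.0, 0.3, 0.6]
width: 0.0003
```

View pics/wrist3b.png

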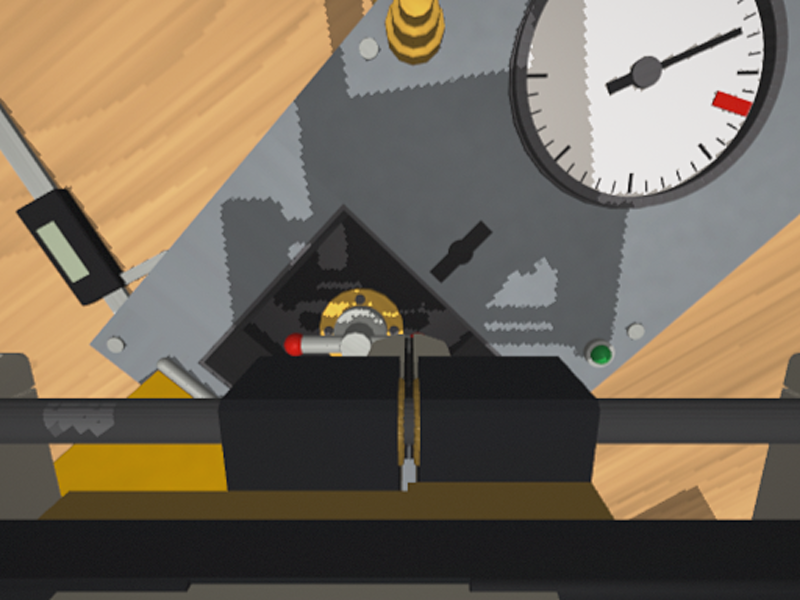

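```bash
python3 - <<'E'
from h import *
T=np.array([[1,-.0017,.0002,-.0001],[.0017,.9697,.2442,-.0663],[-.0006,-.2442,.9697,-.1669],[0,0,0,1]])
mtx=np.array([[270.9901,0,261.2544],[0,270.9901,189.1606],[0,0,1]])
f=dict(mtx=mtx,R=T[:3,:3].T,t=-T[:3,:3].T@T[:3,3])
for h in(.0,.058): print(proj(f,[0,0,h])/.64)
for px in((293,345),(330,345),(355,345)): print(atz(f,np.array(px)*.64,.1338-.076))
print(atz(f,np.array((355,342))*.64,.1338-.082))
E
```

```text
[408.4777 351.5349]
[408.3506 312.4991]
[-0.0651  0.0189  0.0578]
[-0.0442  0.0189  0.0578]
[-0.0301  0.019   0.0578]
[-0.0292  0.0149  0.0518]
```

```bash

python3 -m pendant '[[1,0,0,0.03,0],[1,0,0,0.055,0],[1,0,0,0.068,0],[1,0,0,0.068,0],[1,0,0,0.068,0]]' 
```

```text
time: 6.38
tool_pos: [0.5207, -0.1176, 0.0665]
orientation: [[0.558, 0.83, 0.001], [0.83, -0.558, -0.0], [0.0, 0.001, -1.0]]
wrist_force: [0.1, 0.0, 0.9]
width: 0.0009
```

```bash

python3 -m pendant '[[1,0,0.0035,0,0],[1,0.0015,0.0071,0,0.12],[1,0.0025,0.0108,0,0.24],[1,0.0031,0.0146,0,0.36],[1,0.0032,0.0185,0,0.48],[1,0.0028,0.0223,0,0.6],[1,0.002,0.0261,0,0.72],[1,0.0008,0.0297,0,0.84],[1,-0.0009,0.0332,0,0.96],[1,-0.003,0.0365,0,1.08],[1,-0.0054,0.0395,0,1.2],[1,-0.0054,0.0395,0,1.2]]' 
python3 - <<'E'
from h import *
F={n:grab(n,n+'4') for n in('side','wrist')}
np.savez('s4.npz',**{k:F['side'][k] for k in('R','t','mtx','z_map')})
for n in F:
  im=cv2.imread(f'pics/{n}4.png')
  if n=='side': im=cv2.resize(im[130:290,180:340],(600,600),interpolation=cv2.INTER_CUBIC)
  else: im=cv2.resize(im,(800,600))
  cv2.imwrite(f'pics/{n}4b.png',im)
E
```

```text
time: 7.38
tool_pos: [0.5504, -0.1439, 0.0669]
orientation: [[0.975, -0.224, 0.001], [-0.224, -0.975, 0.001], [0.001, -0.001, -1.0]]
wrist_force: [-1.3, 3.7, -1.2]
width: 0.0002
```

View pics/side4b.png

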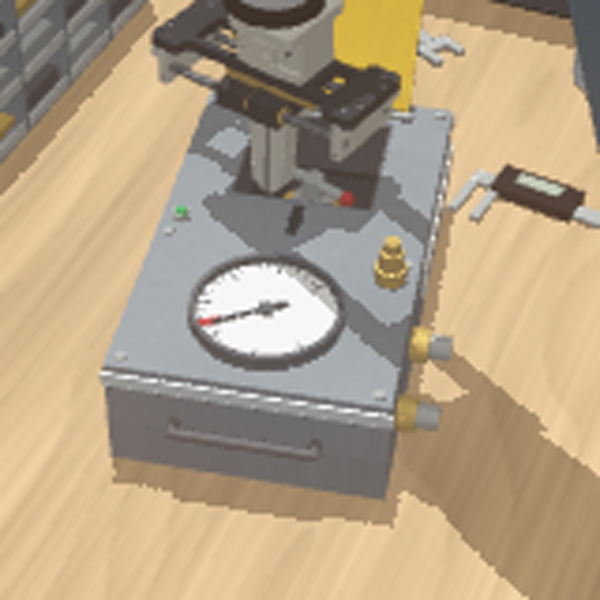

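View pics/wrist4b.png

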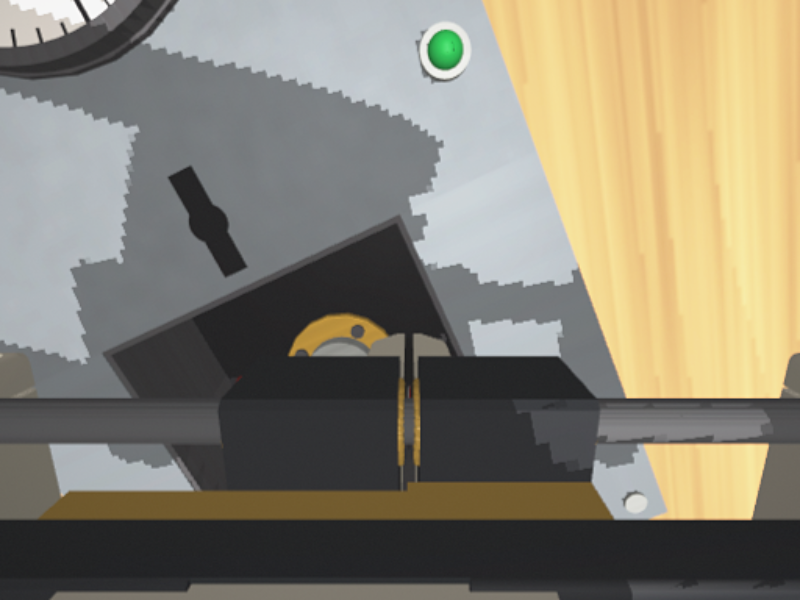

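The side view shows the needle almost on the mark already. I'll back off and look from above.

```bash

python3 -m pendant '[[1,0,-0.007,0,0],[1,0,-0.007,-0.03,0],[1,0,-0.007,-0.07,0],[1,-0.01,-0.015,-0.11,-0.1],[1,-0.0275,-0.027,-0.15,-0.21],[1,-0.0275,-0.027,-0.19,-0.32],[1,-0.0275,-0.027,-0.22,-0.43],[1,-0.0275,-0.027,-0.22,-0.43],[1,-0.0275,-0.027,-0.22,-0.43]]' 
cat > look.py <<'E'
import sys
from h import *
n=sys.argv[1]
f=grab('wrist',n); np.savez(n+'.npz',**{k:f[k] for k in('R','t','mtx','z_map')})
im=cv2.imread(f'pics/{n}.png'); cv2.imwrite(f'pics/{n}b.png',cv2.resize(im,(800,600),interpolation=cv2.INTER_CUBIC))
v=[.502,-.0684,.2077]; c,sn=np.cos(v[2]),np.sin(v[2])
U=lambda P:np.array([v[0]+c*P[0]-sn*P[1],v[1]+sn*P[0]+c*P[1],P[2]])
# rectified gauge, 8px/mm
src=[];dst=[]
for a,b in((-55,-55),(55,-55),(55,55),(-55,55)):
    src.append(proj(f,U((a/1000,.098+b/1000,.106))));dst.append((300+a*5,300-b*5))
H=cv2.getPerspectiveTransform(np.float32(src),np.float32(dst))
g=cv2.warpPerspective(im,H,(600,600),flags=cv2.INTER_CUBIC); cv2.imwrite(f'pics/{n}g.png',g)
# dark & red angles
hsv=g.astype(int);B,G,R=hsv[...,0],hsv[...,1],hsv[...,2]
yy,xx=np.mgrid[:600,:600]
E
python3 look.py w5
```

```text
time: 8.23
tool_pos: [0.5306, -0.1122, 0.289]
orientation: [[0.978, 0.21, 0.007], [0.21, -0.978, -0.004], [0.006, 0.005, -1.0]]
wrist_force: [0.0, -0.8, -1.4]
width: 0.0004
```

View pics/w5b.png

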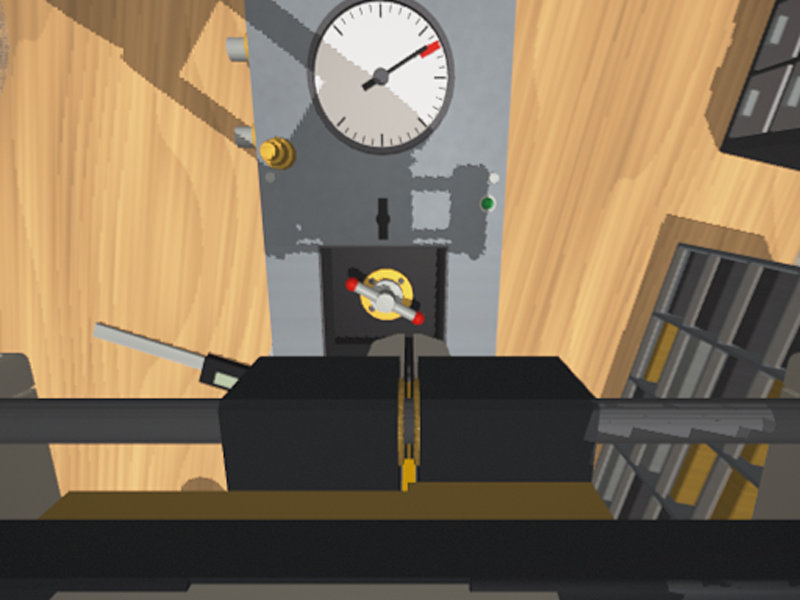

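View pics/w5g.png

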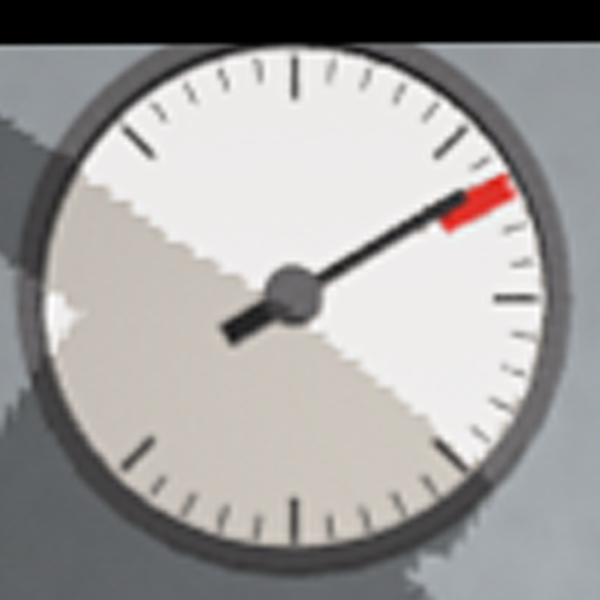

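```bash

python3 -m pendant '[[1,0,0,0,0],[1,0,0,0,0],[1,0,0,0,0],[1,0,0,0,0],[1,0,0,0,0],[1,0,0,0,0],[1,0,0,0,0],[1,0,0,0,0],[1,0,0,0,0],[1,0,0,0,0]]' 
python3 look.py w6
cat > ang.py <<'E'
import sys
from h import *
g=cv2.imread(f'pics/{sys.argv[1]}g.png').astype(int);B,G,R=g[...,0],g[...,1],g[...,2]
yy,xx=np.mgrid[:600,:600]
red=(R>180)&(G<90)&(B<90)
c=np.array(eval(sys.argv[2])) if len(sys.argv)>2 else np.array([294,295])
dark=(R<90)&(G<90)&(B<90)
rr=np.hypot(xx-c[0],yy-c[1]);th=np.degrees(np.arctan2(c[1]-yy,xx-c[0]))
m=red&(rr<230);print('mark',th[m].min(),th[m].max(),(th[m].min()+th[m].max())/2,np.degrees(np.arctan2(c[1]-yy[m].mean(),xx[m].mean()-c[0])),m.sum())
for lo,hi in((40,110),(100,180)):
    m=dark&(rr>lo)&(rr<hi)&(th>-20)&(th<80);print('needle',np.degrees(np.arctan2(c[1]-yy[m].mean(),xx[m].mean()-c[0])),m.sum())
p=np.array([xx[m],yy[m]]).T.astype(np.float32)
m=dark&(rr<185)&(th>-20)&(th<80)&(rr>35)
l=cv2.fitLine(np.array([xx[m],yy[m]]).T.astype(np.float32),cv2.DIST_HUBER,0,.01,.01).ravel();print('fit dir',np.degrees(np.arctan2(-l[1],l[0])), 'perp off centre', (c[0]-l[2])*l[1]-(c[1]-l[3])*l[0])
E
python3 ang.py w5; python3 ang.py w6
```

```text
time: 9.12
tool_pos: [0.5289, -0.1118, 0.2857]
orientation: [[0.978, 0.208, 0.0], [0.208, -0.978, -0.0], [0.0, 0.0, -1.0]]
wrist_force: [-0.4, 0.7, 0.2]
width: 0.0005
mark 23.110443230095303 30.768541684357388 26.939492457226343 26.646642393586575 1196
needle 31.21290635490341 629
needle 30.93192099039758 784
fit dir 30.567556 perp off centre -0.8339426930324407
mark 22.344767291320213 30.219697329184815 26.282232310252514 26.158184797971284 1176
needle 29.81497648521317 679
needle 30.274101218621087 845
fit dir 30.806023 perp off centre 1.2628272024148828
```

View pics/w6g.png

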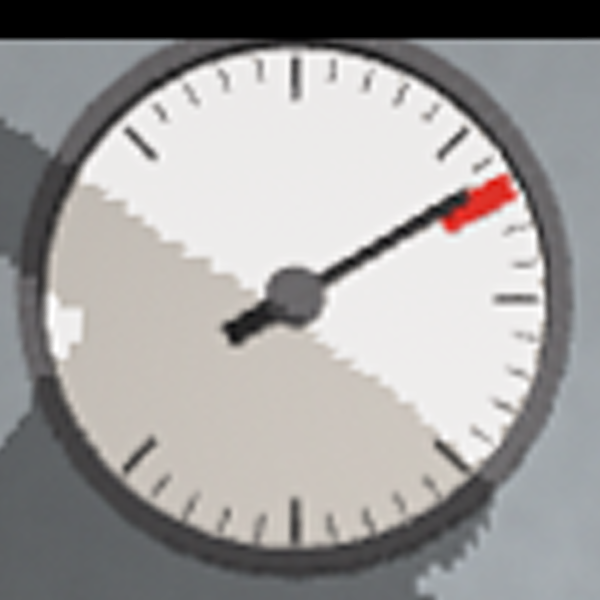

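```bash

python3 -m pendant '[[1,0.0167,0.0297,0.04,0.11],[1,0.0167,0.0297,0.08,0.22],[1,0.0167,0.0297,0.12,0.33],[1,0.0167,0.0297,0.15,0.43],[1,0.0167,0.0297,0.17,0.43],[1,0.0167,0.0297,0.19,0.43],[1,0.0167,0.0297,0.21,0.43],[1,0.0167,0.0297,0.22,0.43],[1,0.0167,0.0297,0.22,0.43]]' 
python3 -m pendant '[[1,0,0.004,0,0],[1,0,0.007,0,0],[1,0.0008,0.009,0,0.065],[1,0.0015,0.0109,0,0.13],[1,0.0015,0.0109,0,0.13],[1,0.0015,0.0109,0,0.13]]'

```

```text
time: 9.92
tool_pos: [0.5499, -0.1366, 0.0633]
orientation: [[0.976, -0.218, -0.004], [-0.218, -0.976, 0.002], [-0.005, -0.001, -1.0]]
wrist_force: [0.5, 0.5, 0.5]
width: 0.0006
time: 10.42
tool_pos: [0.5513, -0.1483, 0.0668]
orientation: [[0.94, -0.341, 0.002], [-0.341, -0.94, -0.0], [0.002, -0.001, -1.0]]
wrist_force: [1.5, 2.6, -0.2]
width: 0.0006
```

```bash

python3 -m pendant '[[1,0,-0.007,0,0],[1,0,-0.007,-0.03,0],[1,0,-0.007,-0.07,0],[1,-0.01,-0.015,-0.11,-0.12],[1,-0.02,-0.027,-0.15,-0.24],[1,-0.0334,-0.0267,-0.19,-0.36],[1,-0.0334,-0.0267,-0.22,-0.48],[1,-0.0334,-0.0267,-0.22,-0.56],[1,-0.0334,-0.0267,-0.22,-0.56],[1,-0.0334,-0.0267,-0.22,-0.56],[1,-0.0334,-0.0267,-0.22,-0.56],[1,-0.0334,-0.0267,-0.22,-0.56]]' 
python3 -m pendant '[[1,0,0,0,0],[1,0,0,0,0],[1,0,0,0,0],[1,0,0,0,0]]'
python3 look.py w7; python3 ang.py w7
```

```text
time: 11.42
tool_pos: [0.5277, -0.1116, 0.2842]
orientation: [[0.978, 0.207, -0.003], [0.207, -0.978, 0.001], [-0.002, -0.001, -1.0]]
wrist_force: [0.0, -0.9, 0.5]
width: 0.0008
time: 11.75
tool_pos: [0.5283, -0.1118, 0.2853]
orientation: [[0.978, 0.208, -0.001], [0.208, -0.978, 0.0], [-0.001, -0.0, -1.0]]
wrist_force: [0.2, 0.6, 0.4]
width: 0.0005
mark 22.750976342787634 30.96375653207352 26.857366437430578 26.961080022596253 829
needle 26.381333184340278 700
needle 26.683026003133804 816
fit dir 27.020592 perp off centre 0.8091723427487523
```

View pics/w7g.png

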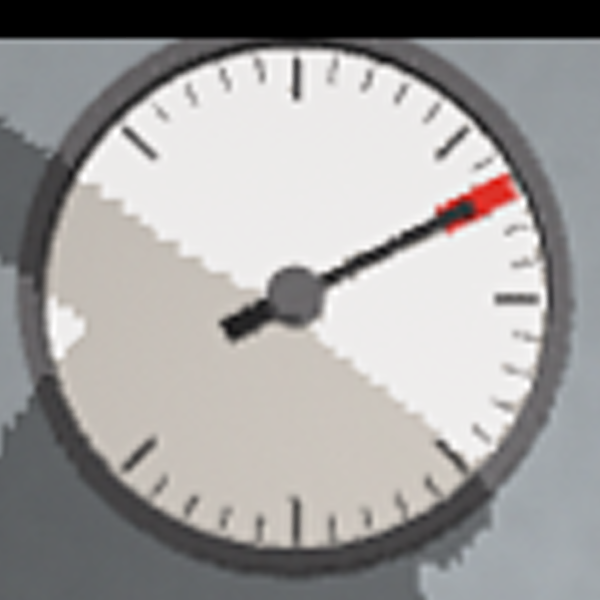

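View pics/w7b.png

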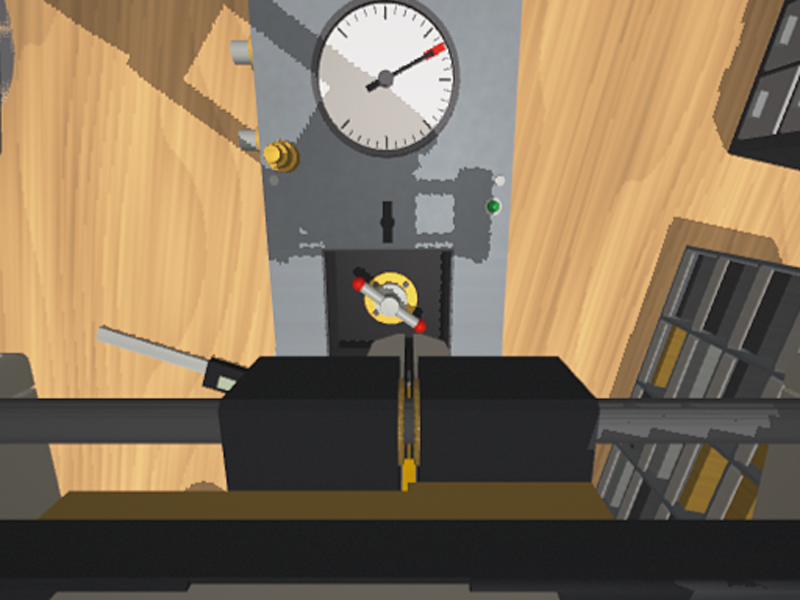

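The needle lies on the centre of the red mark, at 26.5° against about 26.5°. Next is the flap, after a check of the clearances around its back.

```bash
python3 - <<'E'
from h import *
f=dict(np.load('w7.npz'))
for px in((690,252),(640,400),(740,120)): print(dep(f,np.array(px)*.64))
f=dict(np.load('s4.npz'))
for px in((250,298),(325,200),(435,185),(520,200),(440,100),(545,105),(190,210),(300,125)): print(px,dep(f,np.array(px)*.64))
E
```

```text
[ 0.8158 -0.0486  0.0115]
[ 0.5621 -0.074   0.3837]
[0.8205 0.0851 0.0052]
(250, 298) [ 0.8196 -0.0432  0.0067]
(325, 200) [ 0.8143 -0.362   0.0529]
(435, 185) [ 0.5243 -0.2855  0.2056]
(520, 200) [0.2718 0.1437 0.4866]
(440, 100) [ 0.4307 -0.0222  0.5062]
(545, 105) [0.2593 0.1512 0.6051]
(190, 210) [ 0.9228 -0.0421  0.1897]
(300, 125) [ 0.8907 -0.4078  0.2017]
```

```bash

python3 -m pendant '[[1,0.0235,0.03,-0.02,0],[1,0.0235,0.07,-0.03,0],[1,0.0235,0.11,-0.03,0],[1,0.0235,0.15,-0.03,0],[1,0.0235,0.19,-0.03,0],[1,0.0235,0.23,-0.03,0],[1,0.0235,0.235,0,0],[1,0.0235,0.235,0.04,0],[1,0.0235,0.235,0.07,0],[1,0.0235,0.235,0.07,0],[1,0.0235,0.235,0.07,0]]' 
python3 - <<'E'
from h import *
F={n:grab(n,n+'8') for n in('side','scene')}
for n in F: cv2.imwrite(f'pics/{n}8b.png',cv2.resize(cv2.imread(f'pics/{n}8.png')[60:280,60:360],(800,586),interpolation=cv2.INTER_CUBIC))
E
```

```text
time: 12.72
tool_pos: [0.5994, -0.3361, 0.2139]
orientation: [[0.978, 0.208, -0.004], [0.208, -0.978, 0.003], [-0.003, -0.004, -1.0]]
wrist_force: [0.4, 0.1, 1.1]
width: 0.0002
```

View pics/side8b.png

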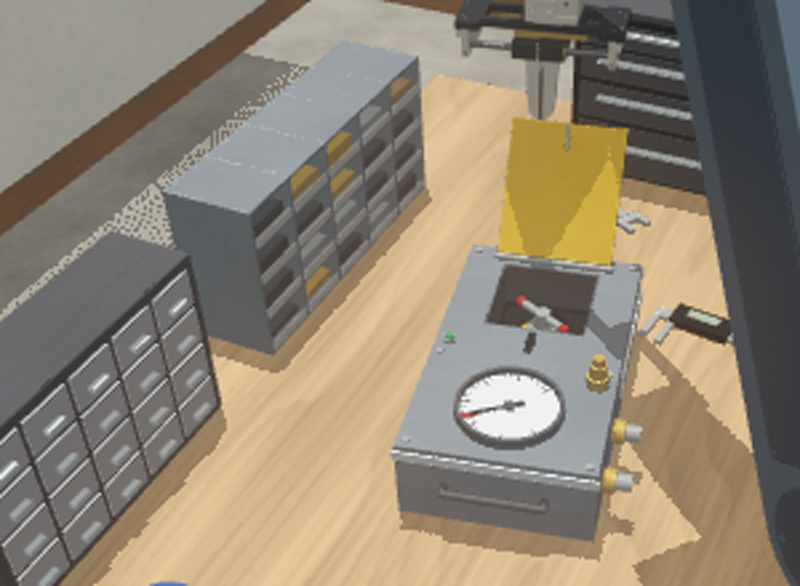

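View pics/scene8b.png

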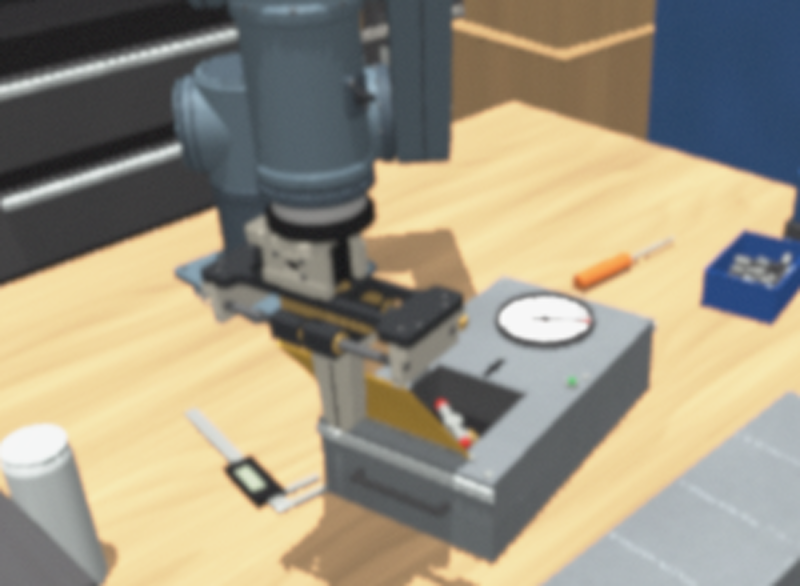

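```bash

python3 -m pendant '[[1,0,-0.02,0,0],[1,0,-0.038,0,0],[1,0,-0.055,0,0],[1,0,-0.072,0,0],[1,0,-0.09,0,0],[1,0,-0.107,0,0],[1,0,-0.1225,0,0],[1,0,-0.137,0.001,0],[1,0,-0.1513,0.0033,0],[1,0,-0.165,0.0078,0],[1,0,-0.1783,0.0139,0],[1,0,-0.1783,0.0139,0]]' 
python3 - <<'E'
from h import *
F={n:grab(n,n+'9') for n in('side','scene')}
for n in F: cv2.imwrite(f'pics/{n}9b.png',cv2.resize(cv2.imread(f'pics/{n}9.png')[60:280,60:360],(800,586),interpolation=cv2.INTER_CUBIC))
E
```

```text
time: 13.82
tool_pos: [0.5617, -0.1588, 0.2004]
orientation: [[0.978, 0.21, -0.003], [0.21, -0.978, 0.003], [-0.002, -0.003, -1.0]]
wrist_force: [-1.2, 0.3, 0.5]
width: 0.0006
```

View pics/side9b.png

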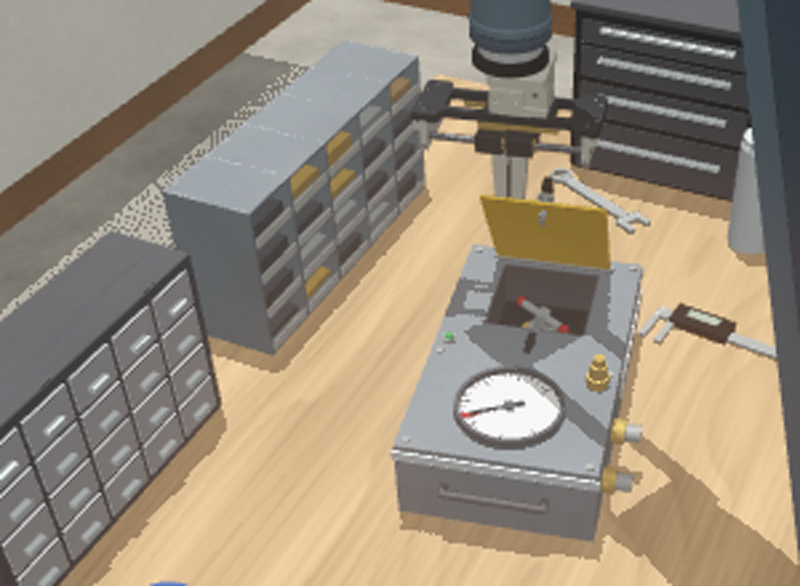

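View pics/scene9b.png

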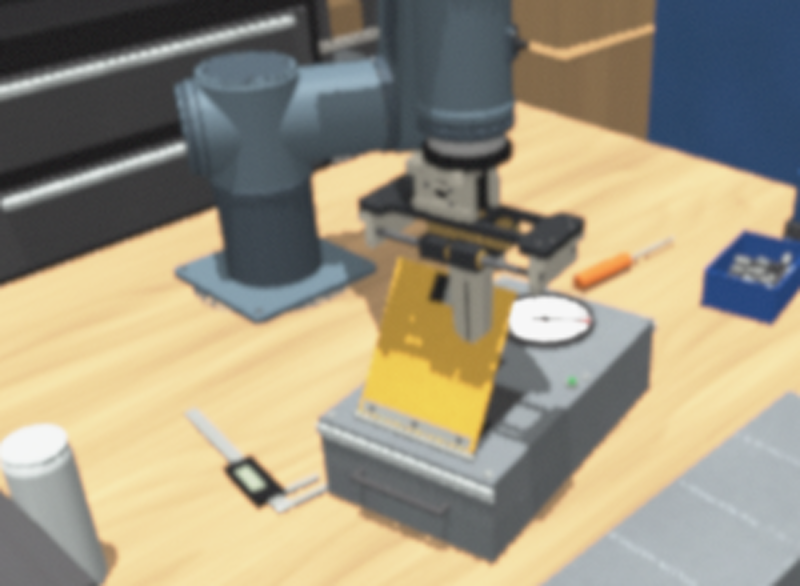

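```bash

python3 -m pendant '[[1,0,-0.012,0.0075,0],[1,0,-0.0233,0.0172,0],[1,0,-0.033,0.028,0],[1,0,-0.0413,0.0399,0],[1,0,-0.0475,0.053,0],[1,0,-0.0529,0.0665,0],[1,0,-0.0555,0.078,0],[1,0,-0.057,0.088,0],[1,0,-0.0572,0.0955,0],[1,0,-0.0572,0.0965,0],[1,0,-0.0572,0.0965,0]]' 

```

```text
time: 14.83
tool_pos: [0.5512, -0.1067, 0.1053]
orientation: [[0.978, 0.208, -0.001], [0.208, -0.978, 0.0], [-0.0, -0.0, -1.0]]
wrist_force: [0.5, 0.3, 0.2]
width: 0.0006
```

```bash

python3 -m pendant '[[1,0,0,0.001,0],[1,0,0,0.002,0],[1,0,0,0.003,0],[1,0,0,0.003,0]]' 
python3 -m pendant '[[1,0,0,-0.03,0],[1,-0.04,0,-0.07,0],[0.4,-0.04,0.02,-0.11,0],[0.4,-0.04,0.04,-0.15,0],[0.4,-0.04,0.06,-0.18,0],[0.4,-0.04,0.06,-0.18,0],[0.4,-0.04,0.06,-0.18,0],[0.4,-0.04,0.06,-0.18,0]]' 
python3 look.py w10
python3 - <<'E'
from h import *
F={n:grab(n,n+'10') for n in('side',)}
for n in F: cv2.imwrite(f'pics/{n}10b.png',cv2.resize(cv2.imread(f'pics/{n}10.png')[60:280,60:360],(800,586),interpolation=cv2.INTER_CUBIC))
E
```

```text
time: 15.17
tool_pos: [0.5513, -0.1068, 0.105]
orientation: [[0.978, 0.208, 0.001], [0.208, -0.978, -0.001], [0.001, 0.001, -1.0]]
wrist_force: [-7.1, 2.4, 20.4]
width: 0.0004
time: 15.83
tool_pos: [0.5244, -0.1737, 0.2816]
orientation: [[0.978, 0.207, -0.0], [0.207, -0.978, 0.0], [-0.0, -0.0, -1.0]]
wrist_force: [-0.5, 0.7, -1.1]
width: 0.0279
```

View pics/w10b.png

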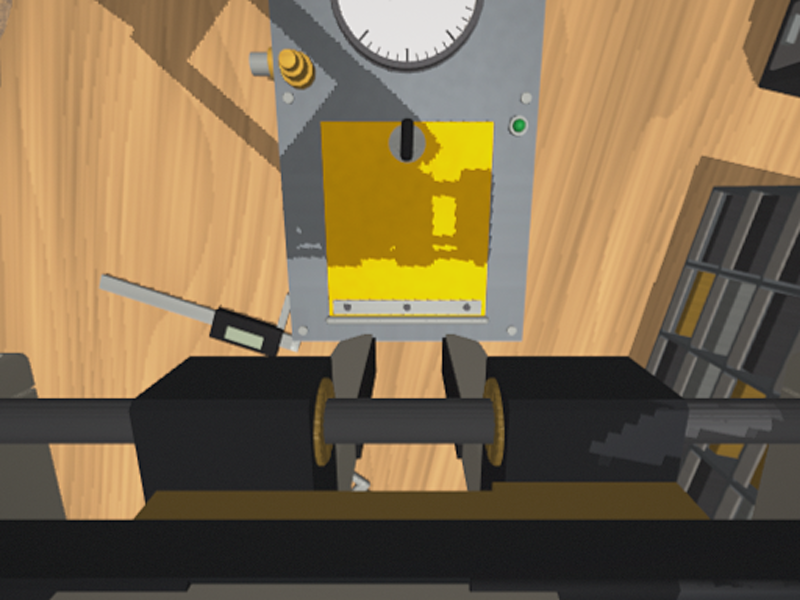

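View pics/side10b.png

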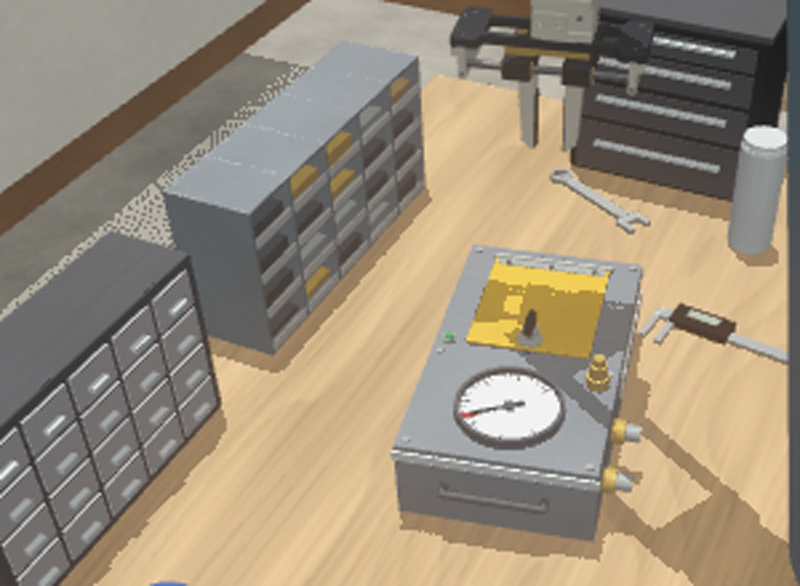

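The flap lies flat and the wing is at about (407,140), lengthwise along unit y. I'll locate the wing.

```bash
python3 - <<'E'
from h import *
f=dict(np.load('w10.npz'));
im=cv2.imread('pics/w10.png').astype(int)
s=.64
for r in range(74,106,3):
    row=im[r,245:276].max(1); print(r,[int(x) for x in row[5:26]], )
for px in((407,125),(407,135),(407,145),(407,155),(450,200),(380,160)): print(px,dep(f,np.array(px)*s))
v=[.502,-.0684,.2077];c,sn=np.cos(v[2]),np.sin(v[2])
inv=lambda X:np.array([c*(X[0]-v[0])+sn*(X[1]-v[1]),-sn*(X[0]-v[0])+c*(X[1]-v[1]),X[2]])
R,t=f['R'],f['t']
z=f['z_map'];yy,xx=np.mgrid[70:110,245:280]
P=[]
for y,x in zip(yy.ravel(),xx.ravel()):
    o,d=ray(f,(x,y));p=o+d*z[y,x]
    if p[2]>.127: P.append(inv(p))
P=np.array(P);print(len(P),P.min(0),P.max(0),P.mean(0))
E
```

```text
74 [99, 98, 98, 98, 98, 100, 100, 101, 101, 98, 97, 99, 100, 100, 98, 95, 98, 122, 158, 159, 160]
77 [115, 115, 116, 115, 117, 117, 105, 48, 20, 25, 27, 28, 26, 33, 73, 121, 116, 113, 116, 139, 170]
80 [173, 173, 173, 173, 164, 152, 121, 26, 27, 29, 30, 31, 29, 23, 66, 139, 166, 171, 173, 172, 171]
83 [172, 161, 135, 128, 129, 128, 103, 16, 26, 28, 31, 31, 31, 25, 67, 125, 130, 129, 130, 150, 171]
86 [133, 126, 127, 125, 126, 123, 92, 19, 27, 29, 32, 32, 28, 27, 70, 126, 127, 126, 126, 125, 128]
89 [122, 124, 123, 124, 125, 120, 83, 20, 27, 29, 30, 29, 30, 29, 77, 129, 124, 123, 124, 123, 124]
92 [124, 124, 123, 122, 124, 119, 71, 20, 29, 30, 31, 31, 27, 29, 79, 128, 123, 123, 123, 124, 124]
95 [127, 127, 127, 125, 120, 117, 62, 23, 28, 29, 30, 30, 27, 41, 90, 129, 122, 124, 128, 127, 127]
98 [163, 128, 126, 126, 127, 118, 51, 19, 27, 29, 29, 31, 27, 42, 91, 125, 127, 127, 125, 128, 154]
101 [167, 169, 166, 145, 132, 123, 106, 34, 18, 18, 22, 18, 25, 72, 124, 127, 130, 146, 164, 172, 170]
104 [167, 169, 169, 169, 170, 171, 171, 168, 162, 157, 159, 162, 163, 167, 168, 171, 169, 167, 167, 198, 235]
(407, 125) [ 0.5009 -0.067   0.1359]
(407, 135) [ 0.5022 -0.0734  0.1363]
(407, 145) [ 0.5035 -0.0798  0.1357]
(407, 155) [ 0.5049 -0.0864  0.1364]
(450, 200) [ 0.5446 -0.1103  0.1055]
(380, 160) [ 0.4847 -0.0921  0.106 ]
218 [-0.0048 -0.0414  0.1282] [0.003  0.0059 0.4485] [-0.0008 -0.0089  0.1439]
```

```bash

python3 -m pendant '[[0.4,0,-0.033,0.02,0],[0.4,-0.0008,-0.066,0.04,0],[0.4,-0.0008,-0.0992,0.07,0],[0.4,-0.0008,-0.0992,0.105,0],[0.4,-0.0008,-0.0992,0.135,0],[0.4,-0.0008,-0.0992,0.155,0],[0.4,-0.0008,-0.0992,0.163,0],[0.4,-0.0008,-0.0992,0.163,0],[0.4,-0.0008,-0.0992,0.163,0],[0.4,-0.0008,-0.0992,0.163,0]]' 40
python3 look.py w11
```

```text
time: 16.77
tool_pos: [0.5039, -0.0767, 0.1202]
orientation: [[0.978, 0.209, 0.002], [0.209, -0.978, -0.001], [0.001, 0.001, -1.0]]
wrist_force: [-0.5, -0.7, 0.1]
width: 0.0278
```

View pics/w11b.png

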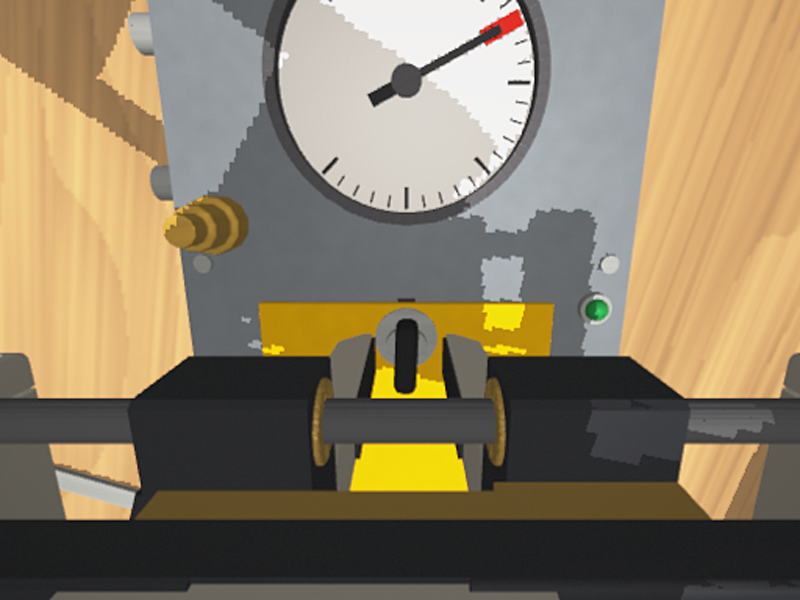

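```bash

python3 -m pendant '[[1,0,0,0,0],[1,0,0,0,0],[1,0,0,0,0],[1,0,0,0,0],[1,0,0,0,0],[1,0,0,0,0]]' 40
python3 -m pendant '[[1,0,0,0.003,0],[1,0,0,0.006,0],[1,0,0,0.009,0],[1,0,0,0.0105,0],[1,0,0,0.0105,0],[1,0,0,0.0105,0]]' 40
```

```text
time: 17.32
tool_pos: [0.5029, -0.0769, 0.1196]
orientation: [[0.978, 0.208, -0.0], [0.208, -0.978, -0.001], [-0.0, 0.001, -1.0]]
wrist_force: [-2.8, -3.1, 3.8]
width: 0.0083
time: 17.82
tool_pos: [0.503, -0.077, 0.1095]
orientation: [[0.978, 0.209, 0.0], [0.209, -0.978, -0.001], [-0.0, 0.001, -1.0]]
wrist_force: [-5.3, -1.0, 11.4]
width: 0.0086
```

```bash

python3 -m pendant '[[1,0,0,0.0003,0.12],[1,0,0,0.0003,0.24],[1,0,0,0.0003,0.36],[1,0,0,0.0003,0.48],[1,0,0,0.0003,0.6],[1,0,0,0.0003,0.72],[1,0,0,0.0003,0.84],[1,0,0,0.0003,0.96],[1,0,0,0.0003,1.08],[1,0,0,0.0003,1.2],[1,0,0,0.0003,1.32],[1,0,0,0.0003,1.44]]' 40
python3 -m pendant '[[1,0,0,0,0.06],[1,0,0,0,0.12],[1,0,0,0,0.12],[1,0,0,0,0.12]]' 40
```

```text
time: 18.82
tool_pos: [0.5006, -0.0756, 0.1087]
orientation: [[0.329, -0.944, -0.005], [-0.944, -0.329, 0.001], [-0.003, 0.004, -1.0]]
wrist_force: [-10.0, 2.6, 14.2]
width: 0.0086
time: 19.15
tool_pos: [0.5006, -0.0754, 0.1087]
orientation: [[0.219, -0.976, -0.005], [-0.976, -0.219, 0.002], [-0.003, 0.004, -1.0]]
wrist_force: [-9.5, 2.2, 13.5]
width: 0.0085
```

```bash

python3 -m pendant '[[1,0,0,-0.003,0],[0.4,0,0,-0.003,0],[0.4,0,0,-0.003,0],[0.4,0,0,-0.003,0],[0.4,0,0,-0.003,0],[0.4,0,0,-0.003,0]]' 40
python3 -m pendant '[[0.4,0,0,-0.015,0],[0.4,0,0,-0.05,0],[0.4,0,0,-0.09,0],[0.4,0,0,-0.13,-0.11],[0.4,0,0,-0.17,-0.22],[0.4,0,0,-0.17,-0.33],[0.4,0,0,-0.17,-0.44],[0.4,0,0,-0.17,-0.55],[0.4,0,0,-0.17,-0.66],[0.4,0,0,-0.17,-0.77],[0.4,0,0,-0.17,-0.88],[0.4,0,0,-0.17,-0.99]]' 40
python3 -m pendant '[[0.4,0.03,0.01,0,-0.11],[0.4,0.06,0.02,0,-0.22],[0.4,0.09,0.03,0,-0.33],[0.4,0.09,0.03,0,-0.44],[0.4,0.09,0.03,0,-0.57],[0.4,0.09,0.03,0,-0.57],[0.4,0.09,0.03,0,-0.57]]' 40
python3 look.py w12
python3 - <<'E'
from h import *
F={n:grab(n,n+'12') for n in('side',)}
for n in F: cv2.imwrite(f'pics/{n}12b.png',cv2.resize(cv2.imread(f'pics/{n}12.png')[60:280,60:360],(800,586),interpolation=cv2.INTER_CUBIC))
E
```

```text
time: 19.65
tool_pos: [0.5033, -0.0765, 0.1112]
orientation: [[0.219, -0.976, 0.0], [-0.976, -0.219, 0.0], [-0.0, -0.0, -1.0]]
wrist_force: [0.1, 0.1, 1.0]
width: 0.0275
time: 20.65
tool_pos: [0.5032, -0.0765, 0.2812]
orientation: [[0.938, -0.347, -0.0], [-0.347, -0.938, 0.0], [-0.0, -0.0, -1.0]]
wrist_force: [-0.0, -0.3, -0.1]
width: 0.0279
time: 21.23
tool_pos: [0.5768, -0.1364, 0.281]
orientation: [[0.979, 0.205, -0.0], [0.205, -0.979, 0.0], [-0.0, -0.0, -1.0]]
wrist_force: [-0.2, 0.1, -0.1]
width: 0.0278
```

View pics/w12b.png

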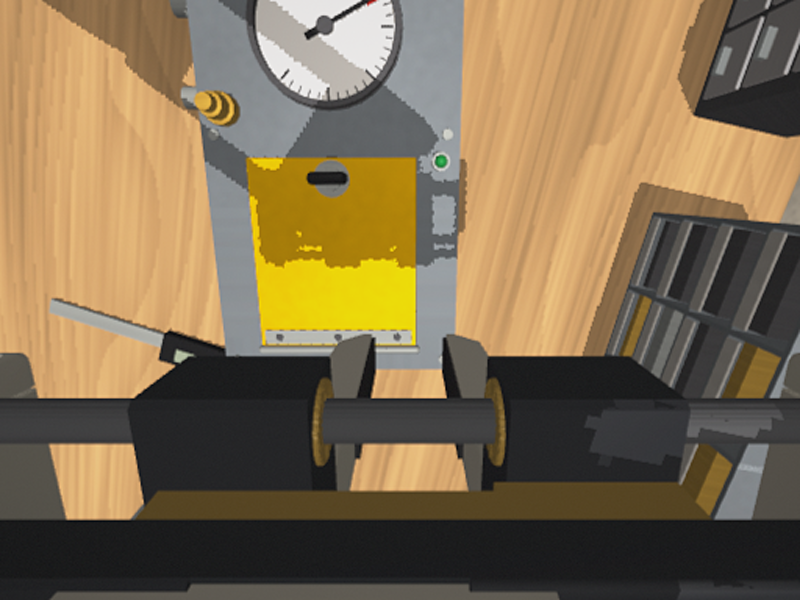

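View pics/side12b.png

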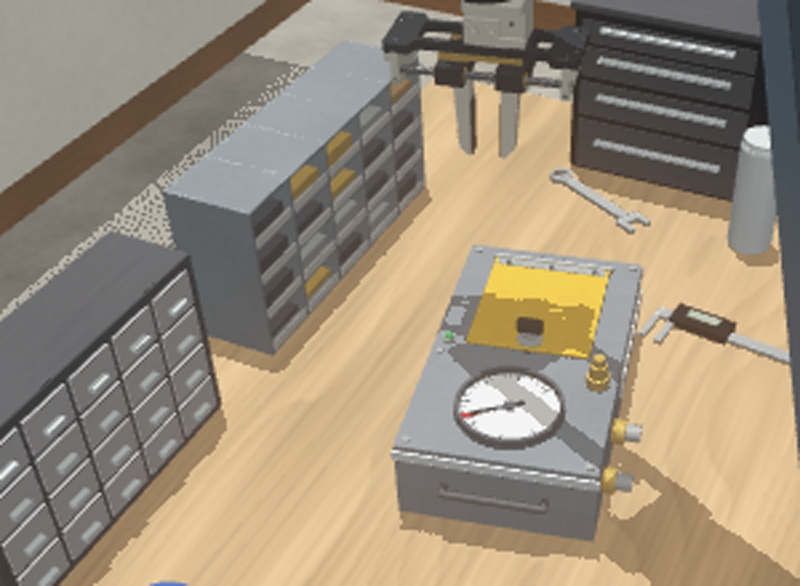

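The wing now lies along unit x at (327,178) and the flap is flat. I'll check the stud's height and the needle once more.

```bash

python3 -m pendant '[[0.4,-0.045,-0.055,0,0],[0.4,-0.05,-0.055,0,0],[0.4,-0.05,-0.055,0,0],[0.4,-0.05,-0.055,0,0],[0.4,-0.05,-0.055,0,0]]'
python3 look.py w13; python3 ang.py w13; python3 - <<'E'
from h import *
for n,pts in (('w12',((315,178),(327,178),(340,178))),('w10',((407,130),(407,140),(407,150)))):
    f=dict(np.load(n+'.npz'))
    print(n,[dep(f,np.array(p)*.64) for p in pts])
f=dict(np.load('w12.npz'));print('flap',[dep(f,np.array(p)*.64)[2] for p in((270,240),(400,170),(330,300),(265,175))])
E
```

```text
time: 21.75
tool_pos: [0.5169, -0.093, 0.2823]
orientation: [[0.978, 0.208, 0.002], [0.208, -0.978, -0.001], [0.002, 0.001, -1.0]]
wrist_force: [-0.5, 0.0, -1.0]
width: 0.0279
mark 22.416147479343643 30.79030868800554 26.60322808367459 26.89270091040211 819
needle 25.64158303615171 726
needle 26.342666206934844 830
fit dir 27.154287 perp off centre 1.9751240544774191
w12 [array([ 0.4957, -0.0776,  0.1316]), array([ 0.5043, -0.0758,  0.1323]), array([ 0.5134, -0.0739,  0.1317])]
w10 [array([ 0.5015, -0.0702,  0.136 ]), array([ 0.5029, -0.0765,  0.1353]), array([ 0.5042, -0.0831,  0.1358])]
flap [np.float64(0.10561011498977013), np.float64(0.10601136964298435), np.float64(0.1057796752152716), np.float64(0.10586126465124895)]
```

View pics/w13b.png

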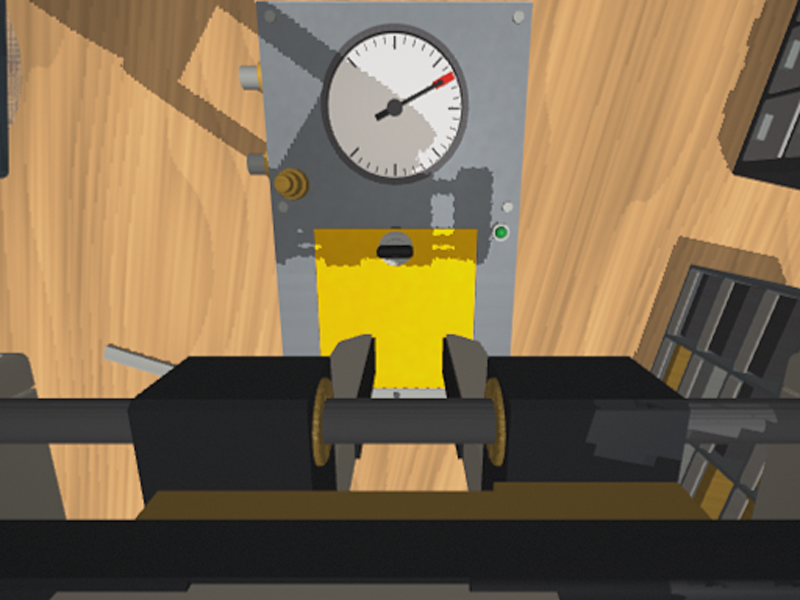

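View pics/w13g.png

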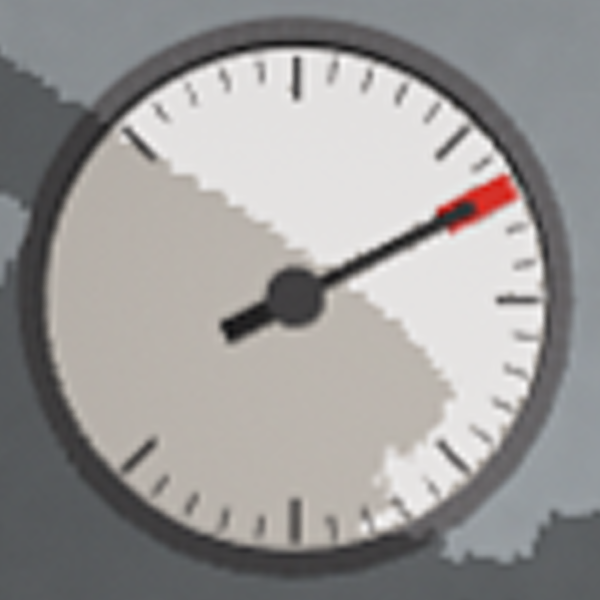

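The stud top has dropped from 136 to 132 mm, so it sits 4 mm in, which is its locked position. The needle is on the mark, the flap is flat, and the robot is touching nothing.

```bash
python3 -c "
from rig import workorder
print(workorder.sign_off())"
```

```text
the job is handed in; nothing more can be done
None
```

The job is done in the order asked and handed in at about 22 s of the 72 s allowed.

1. **T-handle:** I pushed its bar round clockwise with the closed fingers in two steps. The first step left the needle about 4° short. After the second it settled at about 26.5°, with the mark at about 26.6°.
2. **Flap:** I swung it over from behind and pressed it flat. Its upper face reads 105.6 to 106 mm against the 105 mm stated, which is within calibration error.
3. **Stud:** I gripped the wing, pushed it in about 10 mm, turned it 1.56 rad clockwise and let go. The wing now lies along the hinge direction, and its top dropped from 136 to 132 mm. That 4 mm matches the locked position. I did not test the lock by pulling on the flap.

My last pictures show the needle still on the mark and the gripper clear of everything, with wrist force at about zero. The coupling, caliper, wrench and spray can look where they were. The screwdriver, bolt bin and tape were out of my last views, but the arm never went near them. No check failed.

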